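# Slide the locked plaque carriage to its end stop

### The arm

A 7-joint arm with a two-finger parallel gripper is mounted at the origin on the work surface; the furniture and walls round the work are solid. World frame = base frame: x ahead of the robot, y to its left, z up, the work surface at z = 0. Lengths are in m, angles in rad, forces in N, time in s.
With the tool pointing down it reaches from about 0.4 to 0.9 m from the base axis. Payload 5.5 kg.
Tool frame: the origin (TCP) lies at the very end of the fingers, on their centre line; the grasp point (between the pads) lies 19 mm behind it; z points along the fingers, y is the line along which they close (so a half turn about z gives the same grasp; the last joint's range is limited). The gripper opens to 85 mm and grips with 20 to 120 N. Pads are 22 mm wide; open, the fingers measure 114 mm over their backs; the gripper's body (76 mm by 85 mm) begins 54 mm behind the grasp point. The pads swing forward as they close: fully open they stand 13 mm farther back than shut.
Start: joints at [-0.879, 0.501, -0.427, 1.55, 0.221, 1.138, -0.21], TCP at [0.27, 0.591, 0.231] pointing down, gripper open.
Joint ranges: [-2.88, 2.88], [-0.31, 2.03], [-1.54, 1.56], [0.2, 2.42], [-1.41, 4.55], [0.19, 2.02], [-2.57, 2.57]. Speed limits (rad/s): [2.57, 2.57, 3.14, 3.14, 3.14, 3.14, 3.14].

### API

Orientations are given as a unit quaternion [w, x, y, z].
In Python, from plant import ctrl gives the robot as it stands. The module is installed in compiled form; this text tells all that it offers.
- The arm moves only by the tool step_arm, never from a script. Its argument "commands" is a list of rows, each an object of numbers: "gripper": the opening, from -1 (shut) to 1 (fully open); "x", "y", "z": the shift along the tool's x, y, z in m; "ax", "ay", "az": the turn, a rotation vector about the tool's x, y, z in units of 8 degrees (1.0 is 8 degrees). In form: [{"gripper": .., "x": .., "y": .., "z": .., "ax": .., "ay": .., "az": ..}, ...]. A call has 1 to 5 rows; each row shifts and turns the commanded pose from where the row before left it, along the tool's axes as they then stand; what a row does not reach is not made up. A row lasts 1/8 s, in which the tool goes at most 62.5 mm and 10.7 degrees, less where a joint would pass 70% of its speed; a pose out of reach is approached as far as the arm can. A call is refused whole if a number of a shift passes 0.0625 or a number of a turn 1, either way. A call with a gripper value outside its range is refused whole. The fingers move at their own pace and stop on an object; the grip force is fixed at half the most. Time passes only in rows, so rows that do not move let the fingers close. It gives the time, the measured TCP pose, the force, the opening and the grip force at its end, in the units of the state.
- ctrl.sense(): the state, without advancing time (a new reading comes with each control period).
- ctrl.grab_frame(name): name is "scene" or "side" or "wrist"; returns a dict with "img" (420x560x3 uint8, red, green, blue), "camera_matrix" (3x3 intrinsics, pixels), "camera_from_world" (4x4, takes a point from world to camera coordinates). Camera axes: x right, y up, looking along -z (the intrinsics and any distortion apply to the point x, -y, -z); pixel columns grow to the right and rows downward; lengths in m; the calibration is good to about 2 mm. A picture is of the moment at which its call begins. There is no depth.
- ctrl.job_done(): hands the job in; it is judged then, once.
The state is a dict: "t": time; "joint_positions": joint angles; "qd": joint speeds; "joint_torque": joint torques, N m; "eef_pos": TCP position; "tool_rot": TCP orientation; "wrist_force": force on the tool from outside, world axes, zero at the start; "wrist_torque": the same for the moment, N m; "grip_width": finger opening in m; "grip_force": force on a finger pad.
Only numpy, scipy, OpenCV 4.12 (cv2) and the standard library are available. Lean on these libraries where they do the work, as an engineer would, in place of code of your own. Each camera call takes 0.05 s, during which the arm holds its last target. There are 200 camera calls.

### The job

The blue carriage with the clay plaque is locked on its slide rail. With a fingertip press the yellow lock button on the carriage fully down, keep it held down while you push the carriage along the rail all the way against the end stop with the red buffers, then let the button spring up there so that the carriage locks, and move clear. Do not grip anything, leave the plaque lying untouched in its nest, and do not disturb the shaving brush, tape roll and orange tile.

Things in the scene. Friction and masses are not known exactly. Their poses are not given: they have to be found in the camera images.
- slide_rail: Slide rail, fixed on the table; aluminium base 134 (x) x 258 (y) mm, a grey block 30 mm high at each end. Origin: centre of its underside, at table height. The carriage slides along the rail's own +y, from the plain block to the end stop with red top and red buffers. Own -x is the button side, nearer the robot. Place and yaw (up to 0.4 rad either way) vary.
- button_top (a point): Centre of the top of the yellow lock button (62 mm along the rail, 52 across), inside a black guard frame on the carriage (opening 64 x 54 mm, walls 6 to 9 mm, top 51 mm above the table). Button up: its top is 50 mm above the table, 1 mm below the frame's top. Moves with button and carriage. The frame's walls can take the sideways push.
- button_home (a point): Where the centre of the button's top is (button up) when the carriage is at its end stop: a fixed point of the rail, 140 mm along the rail's +y from the button's starting place.
- lock_button (a joint): Lock button, m: 0 up (locked), 0.009 fully down. Spring: about 3 N to start it, 6 N fully down. Beyond 0.006 its steel tongue is clear of the rack teeth and the carriage can slide. Teeth stand every 14 mm, so it locks again if let go on the way; at the end it springs up only with the carriage within 2 mm of the stop.
- carriage (a joint): Blue carriage (130 mm across the rail, 82 mm along it), m along the rail: 0 at the start, 0.140 against the end stop. With the button down it needs about 2 N to slide, and stays where it is left. Locked, it has 2 mm of play.
- nest (a point): Centre of the floor of the plaque's nest on the carriage, 34 mm above the table, 64 mm across the rail (own +x) from the button's centre; the nest has rims 5 mm high and moves with the carriage.
- plaque: Oval grey clay plaque, 50 x 70 x 9 mm, lying loose in the nest; origin at the centre of its underside. To be left untouched; it rides along.
- tape: Roll of beige masking tape, 97 mm wide, 25 mm high, lying loose; origin at the centre of its underside. A bystander.
- brush: Small shaving brush with white handle and red foot, 36 mm wide, 92 mm high, standing loose on its foot; origin at the centre of its underside. A bystander.
- tile: Orange clay tile, 60 x 86 x 8 mm, lying loose; origin at the centre of its underside. A bystander.

How it is judged:
By the outcome, as a careful person would: the job done as asked, in the order asked, and still so for the second after the job is handed in, with the robot touching nothing.
It also fails if it takes over 38 s, if anything falls off the work surface, if the arm or the gripper's body presses on something with over 40 N, if the wrist force passes 120 N, or if a joint passes its speed limit or range.

## Working session

There is one attempt and no reset: what is moved stays moved. The work goes in short steps, Python scripts to look and compute and a tool call to move; the robot and the scene stay as the last step left them, time stands still between calls to the robot, and variables do not carry over. Pictures are saved under pics/ and viewed, at most 10 in all, crops included, and the job is handed in when it is done.

Besides the shell and the picture viewer there is one more tool, called after "Request:" as name(argument=value, ...) on one line, values as JSON. step_arm: Moves the arm, as the interface text tells. Its arguments: {"type":"object","properties":{"commands":{"type":"array","items":{"type":"object","properties":{"gripper":{"type":"number"},"x":{"type":"number"},"y":{"type":"number"},"z":{"type":"number"},"ax":{"type":"number"},"ay":{"type":"number"},"az":{"type":"number"}}}}},"required":["commands"]}

```bash
mkdir -p pics
cat > h.py <<'E'
import numpy as np, cv2
from plant import ctrl
def grab(n,fn=None):
    f=ctrl.grab_frame(n)
    if fn: cv2.imwrite('pics/'+fn,f['img'][:,:,::-1])
    return f
def ray(f,u,v):
    K=np.array(f['camera_matrix']);T=np.array(f['camera_from_world'])
    d=np.linalg.inv(K)@[u,v,1]; d=np.array([d[0],-d[1],-d[2]])
    R=T[:3,:3]; return -R.T@T[:3,3], R.T@d
def onz(f,u,v,z):
    o,d=ray(f,u,v); return o+d*(z-o[2])/d[2]
E
python3 - <<'E'
from h import *
a=grab('scene');b=grab('side')
cv2.imwrite('pics/a.png',cv2.resize(np.vstack([a['img'],b['img']])[:,:,::-1],None,fx=.71,fy=.71) if 0 else a['img'][:,:,::-1])
cv2.imwrite('pics/b.png',b['img'][:,:,::-1])
for n,f in(('scene',a),('side',b)):
    h=cv2.cvtColor(f['img'],cv2.COLOR_RGB2HSV)
    for c,lo,hi in(('yellow',(22,120,100),(35,255,255)),('red',(0,170,80),(5,255,255)),('blue',(100,120,50),(125,255,255))):
        m=cv2.inRange(h,lo,hi); k,l,s,ce=cv2.connectedComponentsWithStats(m)
        for i in range(1,k):
            if s[i][4]>60: print(n,c,s[i],ce[i].round(1),onz(f,*ce[i],.05).round(3))
s=ctrl.sense();print({k:np.round(s[k],3) for k in('t','eef_pos','tool_rot','wrist_force','grip_width')})
E
```

```text
scene yellow [313 252  29  23 171] [325.9 260. ] [ 0.583 -0.096  0.05 ]
scene blue [ 266   76  169  108 4219] [355.5 118.8] [1.063 0.21  0.05 ]
scene blue [344 121  21  12 113] [352.5 127.5] [1.02  0.187 0.05 ]
scene blue [453 228  51  60 443] [476.5 259.1] [ 0.846 -0.337  0.05 ]
side yellow [291 254  41  28 631] [311.1 267.4] [ 0.574 -0.105  0.05 ]
side red [246 213  46  21 169] [268.3 223. ] [0.577 0.066 0.05 ]
side blue [  298   116   211   157 10112] [392.4 180.7] [0.925 0.056 0.05 ]
side blue [139 126  21  15 145] [147.2 133.1] [0.499 0.63  0.05 ]
side blue [399 164  14   8  61] [404.2 168. ] [0.992 0.087 0.05 ]
side blue [287 244  73  49 399] [332.6 271.5] [ 0.603 -0.137  0.05 ]
side blue [380 315  68  34 641] [410.4 337.6] [ 0.616 -0.338  0.05 ]
side blue [ 388  340  172   80 7362] [478.8 389.9] [ 0.633 -0.468  0.05 ]
side blue [341 401  42  19 464] [361.8 412.8] [ 0.457 -0.408  0.05 ]
{'t': np.float64(0.1), 'eef_pos': array([0.27 , 0.591, 0.23 ]), 'tool_rot': array([-0.   ,  0.213,  0.977, -0.001]), 'wrist_force': array([-0.31 ,  0.287,  0.52 ]), 'grip_width': np.float64(0.086)}
```

View pics/a.png

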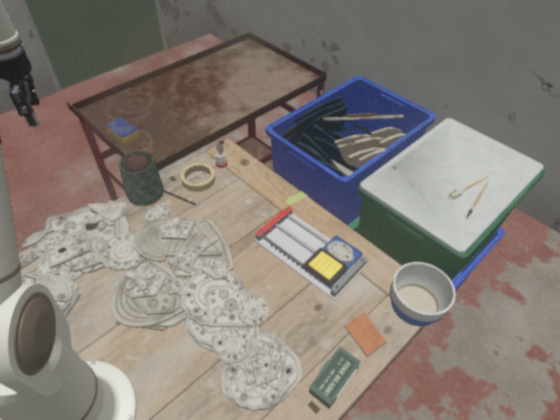

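View pics/b.png

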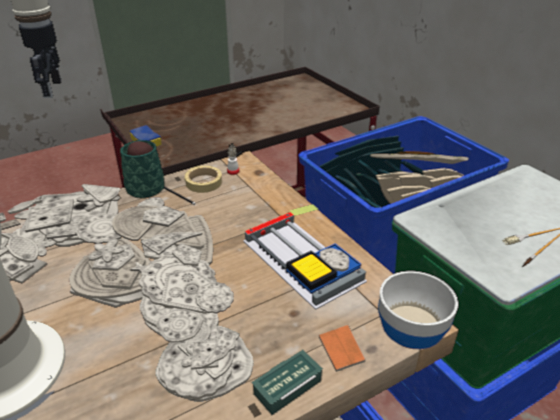

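The scene image shows the rail with its red stop near (275,222) and the yellow button near (325,266). In the side image the stop is near (268,223) and the button near (311,267), so the button is at about (0.574, -0.105). The tape and brush lie beyond the stop, the tile is near the robot's right, and all are clear of the path. I'm moving above the rail with the fingers shut.

Request:
step_arm(commands=[{"gripper": -1,"x": -0.042,"y": -0.035},{"gripper": -1,"x": -0.042,"y": -0.035},{"gripper": -1,"x": -0.042,"y": -0.035},{"gripper": -1,"x": -0.042,"y": -0.035},{"gripper": -1,"x": -0.042,"y": -0.035}])

```text
validation failed for argument at $.co...
```

Request:
step_arm(commands=[{"gripper": -1,"x": -0.042,"y": -0.035},{"gripper": -1,"x": -0.042,"y": -0.035},{"gripper": -1,"x": -0.042,"y": -0.035},{"gripper": -1,"x": -0.042,"y": -0.035},{"gripper": -1,"x": -0.042,"y": -0.035}])

```text
validation failed for argument at $.co...
```

Run:
```python
from h import *
s=ctrl.sense();print({k:np.round(s[k],3) for k in('t','eef_pos','tool_rot','wrist_force','grip_width','joint_positions')})
for n in('wrist','scene','side'):
    f=grab(n,n+'1.png')
    h=cv2.cvtColor(f['img'],cv2.COLOR_RGB2HSV)
    for c,ms in(('yellow',[((20,120,90),(35,255,255))]),('red',[((0,150,80),(6,255,255)),((174,150,80),(180,255,255))])):
        m=sum(cv2.inRange(h,*x) for x in ms); 
        m=cv2.morphologyEx(m,cv2.MORPH_CLOSE,np.ones((5,5)))
        for q in cv2.findContours(m,0,2)[0]:
            if cv2.contourArea(q)>80:
                r=cv2.minAreaRect(q); z=.05 if c=='yellow' else .03
                print(n,c,np.round(r[0]),'c',onz(f,*r[0],z).round(4),[onz(f,*p,z)[:2].round(3).tolist() for p in cv2.boxPoints(r)])
```

```text
{'t': np.float64(0.1), 'eef_pos': array([0.27 , 0.591, 0.23 ]), 'tool_rot': array([-0.   ,  0.213,  0.977, -0.001]), 'wrist_force': array([-0.31 ,  0.287,  0.52 ]), 'grip_width': np.float64(0.086), 'joint_positions': array([-0.879,  0.502, -0.427,  1.551,  0.221,  1.138, -0.21 ])}
wrist yellow [469. 270.] c [0.4351 0.73   0.05  ] [[0.433, 0.687], [0.412, 0.766], [0.437, 0.772], [0.46, 0.692]]
scene yellow [325. 265.] c [ 0.5716 -0.1039  0.05  ] [[0.543, -0.076], [0.595, -0.063], [0.6, -0.132], [0.55, -0.143]]
side yellow [311. 267.] c [ 0.5747 -0.1048  0.05  ] [[0.546, -0.076], [0.604, -0.049], [0.603, -0.133], [0.548, -0.155]]
side red [270. 225.] c [0.5889 0.079  0.03  ] [[0.533, 0.092], [0.659, 0.102], [0.646, 0.065], [0.524, 0.058]]
```

View pics/wrist1.png

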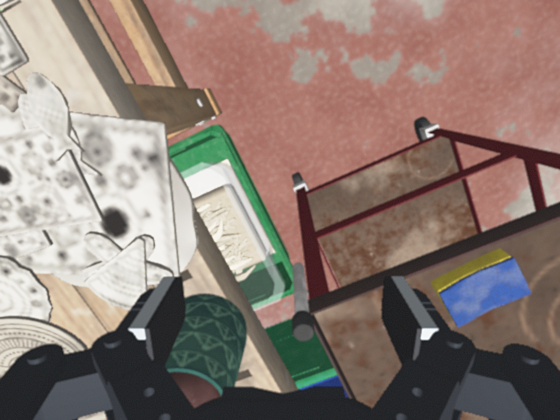

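The wrist view is still from the start pose: the call was refused, probably because every field is required. It shows a green cup below near (205,340) and no rail. Button confirmed at about (0.573, -0.104) from both fixed views.

Request:
step_arm(commands=[{"gripper": -1,"x": -0.042,"y": -0.035,"z": 0,"ax": 0,"ay": 0,"az": 0},{"gripper": -1,"x": -0.042,"y": -0.035,"z": 0,"ax": 0,"ay": 0,"az": 0},{"gripper": -1,"x": -0.042,"y": -0.035,"z": 0,"ax": 0,"ay": 0,"az": 0},{"gripper": -1,"x": -0.042,"y": -0.035,"z": 0,"ax": 0,"ay": 0,"az": 0},{"gripper": -1,"x": -0.042,"y": -0.035,"z": 0,"ax": 0,"ay": 0,"az": 0}])

```text
t: 0.88
eef_pos: [0.3891, 0.3429, 0.2314]
tool_rot: [0.0, 0.213, 0.977, 0.0]
wrist_force: [1.1, 0.3, 0.1]
grip_width: 0.0001
grip_force: 0.0
```

Request:
step_arm(commands=[{"gripper": -1,"x": -0.042,"y": -0.035,"z": 0,"ax": 0,"ay": 0,"az": 0},{"gripper": -1,"x": -0.042,"y": -0.035,"z": 0,"ax": 0,"ay": 0,"az": 0},{"gripper": -1,"x": -0.042,"y": -0.035,"z": 0,"ax": 0,"ay": 0,"az": 0},{"gripper": -1,"x": -0.042,"y": -0.035,"z": 0,"ax": 0,"ay": 0,"az": 0},{"gripper": -1,"x": -0.042,"y": -0.035,"z": 0,"ax": 0,"ay": 0,"az": 0}])

```text
t: 1.5
eef_pos: [0.5073, 0.0967, 0.2315]
tool_rot: [0.0, 0.213, 0.977, 0.0]
wrist_force: [0.2, 0.7, 0.1]
grip_width: 0.0001
grip_force: 0.0
```

Run:
```python
from h import *
s=ctrl.sense();print({k:np.round(s[k],3) for k in('t','eef_pos','tool_rot','wrist_force','grip_width','joint_positions')})
f=grab('wrist','w2.png'); T=np.array(f['camera_from_world']);print(-T[:3,:3].T@T[:3,3],T[:3,:3])
print([onz(f,u,v,.05)[:2].round(3) for u,v in((0,0),(560,0),(560,420),(0,420),(280,210))])
```

```text
{'t': np.float64(1.5), 'eef_pos': array([0.507, 0.097, 0.232]), 'tool_rot': array([0.   , 0.213, 0.977, 0.   ]), 'wrist_force': array([0.23 , 0.71 , 0.105]), 'grip_width': np.float64(0.0), 'joint_positions': array([-0.062,  0.238, -0.207,  1.89 ,  0.057,  1.019,  0.85 ])}
[0.43381498 0.13055503 0.37276378] [[ 4.14344690e-01  9.10119587e-01  9.02921053e-04]
 [-8.62860912e-01  3.93144665e-01 -3.17660698e-01]
 [-2.89464201e-01  1.30841928e-01  9.48204021e-01]]
[array([ 0.271, -0.05 ]), array([0.461, 0.369]), array([0.926, 0.286]), array([ 0.637, -0.348]), array([0.531, 0.083])]
```

View pics/w2.png

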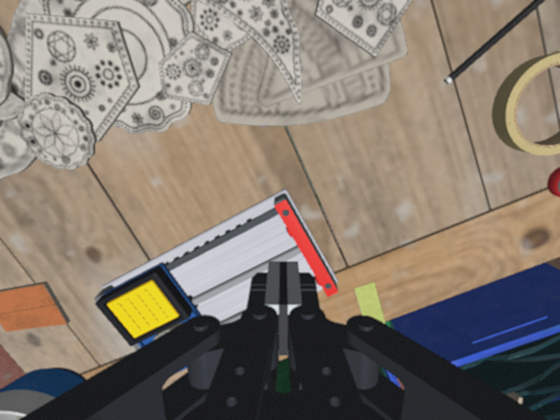

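The wrist view shows the yellow button at about (143,310), the rail running up-right to the red stop between (283,200) and (335,292), and the shut fingers at (283,280). Next I get the yaw.

Run:
```python
from h import *
f=grab('wrist');h=cv2.cvtColor(f['img'],cv2.COLOR_RGB2HSV)
for c,ms,z in(('yellow',[((20,120,90),(35,255,255))],.05),('red',[((0,150,80),(6,255,255)),((174,150,80),(180,255,255))],.03)):
    m=sum(cv2.inRange(h,*x) for x in ms)
    m=cv2.morphologyEx(m,cv2.MORPH_CLOSE,np.ones((5,5)))
    for q in cv2.findContours(m,0,2)[0]:
        if cv2.contourArea(q)>400:
            P=np.array([onz(f,*p,z)[:2] for p in q[:,0]],np.float32)*1000
            r=cv2.minAreaRect(P);b=cv2.boxPoints(r);print(c,np.round(r[0],1),np.round(r[1],1),b.round(0).tolist(),[np.degrees(np.arctan2(*(b[i+1]-b[i])[::-1])).round(1) for i in(0,1)])
```

```text
yellow [ 573.4 -101.5] [53.3 63.7] [[544.0, -72.0], [549.0, -135.0], [602.0, -131.0], [598.0, -68.0]] [np.float32(-85.8), np.float32(4.2)]
red [592.   87.9] [125.4  16. ] [[529.0, 92.0], [530.0, 76.0], [655.0, 84.0], [654.0, 100.0]] [np.float32(-86.1), np.float32(3.9)]
```

Rail yaw is about 4° and both sizes match (yellow 53 x 64, red 125 long). Button (0.5735, -0.102); home about (0.564, 0.038). I'll align tool y with the rail.

Request:
step_arm(commands=[{"gripper": -1,"x": 0,"y": 0,"z": 0,"ax": 0,"ay": 0,"az": -0.9},{"gripper": -1,"x": 0,"y": 0,"z": 0,"ax": 0,"ay": 0,"az": -0.9},{"gripper": -1,"x": 0,"y": 0,"z": 0,"ax": 0,"ay": 0,"az": -0.9},{"gripper": -1,"x": 0,"y": 0,"z": 0,"ax": 0,"ay": 0,"az": -0.88}])

```text
t: 2.1
eef_pos: [0.5064, 0.0988, 0.2312]
tool_rot: [-0.0, -0.038, 0.999, 0.0]
wrist_force: [0.6, 0.4, 0.9]
grip_width: -0.0
grip_force: 0.0
```

Request:
step_arm(commands=[{"gripper": -1,"x": -0.013,"y": -0.049,"z": 0.01,"ax": 0,"ay": 0,"az": 0},{"gripper": -1,"x": -0.013,"y": -0.049,"z": 0.02,"ax": 0,"ay": 0,"az": 0},{"gripper": -1,"x": -0.013,"y": -0.049,"z": 0.03,"ax": 0,"ay": 0,"az": 0},{"gripper": -1,"x": -0.013,"y": -0.048,"z": 0.03,"ax": 0,"ay": 0,"az": 0},{"gripper": -1,"x": 0,"y": 0,"z": 0.045,"ax": 0,"ay": 0,"az": 0}])

```text
t: 2.72
eef_pos: [0.5745, -0.0984, 0.0963]
tool_rot: [0.002, -0.032, 0.999, -0.002]
wrist_force: [-1.0, 0.4, 0.0]
grip_width: -0.0003
grip_force: 0.0
```

Request:
step_arm(commands=[{"gripper": -1,"x": 0,"y": 0,"z": 0,"ax": 0,"ay": 0,"az": 0}])

```text
t: 2.85
eef_pos: [0.5689, -0.0921, 0.0928]
tool_rot: [-0.004, -0.035, 0.999, 0.001]
wrist_force: [0.3, 0.4, -0.6]
grip_width: -0.0
grip_force: 0.0
```

Run:
```python
from h import *
s=ctrl.sense();print({k:np.round(s[k],4) for k in('t','eef_pos','tool_rot','wrist_force')})
f=grab('wrist','w3.png'); g=grab('side')
cv2.imwrite('pics/s3.png',cv2.resize(g['img'][190:330,210:390,::-1],None,fx=3,fy=3))
```

```text
{'t': np.float64(2.85), 'eef_pos': array([ 0.5689, -0.0921,  0.0928]), 'tool_rot': array([-0.0041, -0.0352,  0.9994,  0.001 ]), 'wrist_force': array([ 0.2827,  0.3689, -0.6218])}
```

View pics/w3.png

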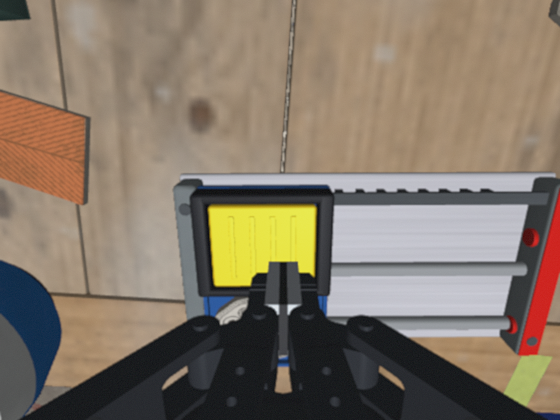

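View pics/s3.png

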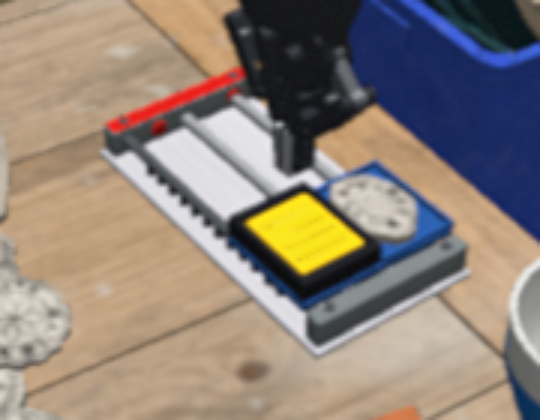

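The wrist view shows the button spanning (208–318, 203–290) inside its black frame, with the fingertip above at (283,265). The side crop shows the fingers over the carriage and the plaque in its nest. The TCP is within the opening by about 10 mm along and 4 mm across, so I press.

Request:
step_arm(commands=[{"gripper": -1,"x": 0,"y": 0,"z": 0.015,"ax": 0,"ay": 0,"az": 0},{"gripper": -1,"x": 0,"y": 0,"z": 0.015,"ax": 0,"ay": 0,"az": 0},{"gripper": -1,"x": 0,"y": 0,"z": 0.006,"ax": 0,"ay": 0,"az": 0},{"gripper": -1,"x": 0,"y": 0,"z": 0,"ax": 0,"ay": 0,"az": 0},{"gripper": -1,"x": 0,"y": 0,"z": 0,"ax": 0,"ay": 0,"az": 0}])

```text
t: 3.58
eef_pos: [0.5727, -0.0926, 0.0605]
tool_rot: [0.0, -0.036, 0.999, -0.0]
wrist_force: [-0.0, 0.2, -0.1]
grip_width: 0.0
grip_force: 0.0
```

Request:
step_arm(commands=[{"gripper": -1,"x": 0,"y": 0,"z": 0.007,"ax": 0,"ay": 0,"az": 0},{"gripper": -1,"x": 0,"y": 0,"z": 0.005,"ax": 0,"ay": 0,"az": 0},{"gripper": -1,"x": 0,"y": 0,"z": 0.005,"ax": 0,"ay": 0,"az": 0},{"gripper": -1,"x": 0,"y": 0,"z": 0.003,"ax": 0,"ay": 0,"az": 0},{"gripper": -1,"x": 0,"y": 0,"z": 0,"ax": 0,"ay": 0,"az": 0}])

```text
t: 4.2
eef_pos: [0.5726, -0.0927, 0.041]
tool_rot: [0.0, -0.035, 0.999, -0.0]
wrist_force: [-3.3, 1.0, 9.4]
grip_width: -0.0001
grip_force: 4.8
```

Request:
step_arm(commands=[{"gripper": -1,"x": 0,"y": 0,"z": 0.001,"ax": 0,"ay": 0,"az": 0},{"gripper": -1,"x": 0,"y": 0.004,"z": 0,"ax": 0,"ay": 0,"az": 0},{"gripper": -1,"x": 0,"y": 0.006,"z": 0,"ax": 0,"ay": 0,"az": 0},{"gripper": -1,"x": 0,"y": 0.006,"z": 0,"ax": 0,"ay": 0,"az": 0},{"gripper": -1,"x": 0,"y": 0.006,"z": 0,"ax": 0,"ay": 0,"az": 0}])

```text
t: 4.82
eef_pos: [0.5711, -0.0719, 0.0409]
tool_rot: [0.0, -0.035, 0.999, -0.001]
wrist_force: [-5.0, -1.7, 16.0]
grip_width: 0.0
grip_force: 8.1
```

Request:
step_arm(commands=[{"gripper": -1,"x": 0,"y": 0.008,"z": 0,"ax": 0,"ay": 0,"az": 0},{"gripper": -1,"x": 0,"y": 0.008,"z": 0,"ax": 0,"ay": 0,"az": 0},{"gripper": -1,"x": 0,"y": 0.008,"z": 0,"ax": 0,"ay": 0,"az": 0},{"gripper": -1,"x": 0,"y": 0.008,"z": 0,"ax": 0,"ay": 0,"az": 0},{"gripper": -1,"x": 0,"y": 0.008,"z": 0,"ax": 0,"ay": 0,"az": 0}])

```text
t: 5.45
eef_pos: [0.5681, -0.0318, 0.0409]
tool_rot: [0.0, -0.035, 0.999, -0.001]
wrist_force: [-5.6, -2.7, 18.1]
grip_width: -0.0002
grip_force: 8.5
```

Run:
```python
from h import *
s=ctrl.sense();print({k:np.round(s[k],4) for k in('t','eef_pos','wrist_force')})
g=grab('side'); f=grab('wrist')
cv2.imwrite('pics/s4.png',np.hstack([cv2.resize(g['img'][190:330,210:390],(400,311)),cv2.resize(f['img'],(400,311))])[:,:,::-1])
```

```text
{'t': np.float64(5.45), 'eef_pos': array([ 0.5681, -0.0318,  0.0409]), 'wrist_force': array([-5.634 , -2.6859, 18.1422])}
```

View pics/s4.png

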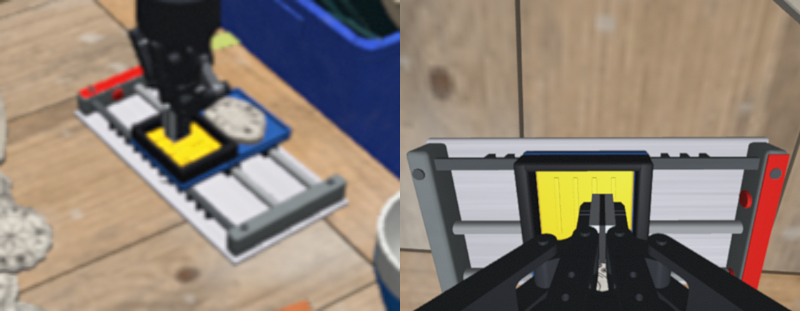

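The carriage is sliding with the fingertip: the button is down and roughly mid-rail, with the plaque in its nest. About 79 mm remain.

Request:
step_arm(commands=[{"gripper": -1,"x": 0,"y": 0.009,"z": 0,"ax": 0,"ay": 0,"az": 0},{"gripper": -1,"x": 0,"y": 0.009,"z": 0,"ax": 0,"ay": 0,"az": 0},{"gripper": -1,"x": 0,"y": 0.009,"z": 0,"ax": 0,"ay": 0,"az": 0},{"gripper": -1,"x": 0,"y": 0.009,"z": 0,"ax": 0,"ay": 0,"az": 0},{"gripper": -1,"x": 0,"y": 0.009,"z": 0,"ax": 0,"ay": 0,"az": 0}])

```text
t: 6.18
eef_pos: [0.5647, 0.0133, 0.0409]
tool_rot: [-0.0, -0.035, 0.999, -0.001]
wrist_force: [-5.2, -2.2, 18.5]
grip_width: 0.0004
grip_force: 8.9
```

Request:
step_arm(commands=[{"gripper": -1,"x": 0,"y": 0.009,"z": 0,"ax": 0,"ay": 0,"az": 0},{"gripper": -1,"x": 0,"y": 0.008,"z": 0,"ax": 0,"ay": 0,"az": 0},{"gripper": -1,"x": 0,"y": 0.006,"z": 0,"ax": 0,"ay": 0,"az": 0},{"gripper": -1,"x": 0,"y": 0.005,"z": 0,"ax": 0,"ay": 0,"az": 0},{"gripper": -1,"x": 0,"y": 0.004,"z": 0,"ax": 0,"ay": 0,"az": 0}])

```text
t: 6.8
eef_pos: [0.5623, 0.0456, 0.0409]
tool_rot: [-0.0, -0.035, 0.999, -0.001]
wrist_force: [-5.5, -2.7, 18.7]
grip_width: 0.0002
grip_force: 9.2
```

Request:
step_arm(commands=[{"gripper": -1,"x": 0,"y": 0.002,"z": 0,"ax": 0,"ay": 0,"az": 0},{"gripper": -1,"x": 0,"y": 0.002,"z": 0,"ax": 0,"ay": 0,"az": 0},{"gripper": -1,"x": 0,"y": 0,"z": 0,"ax": 0,"ay": 0,"az": 0}])

```text
t: 7.18
eef_pos: [0.5622, 0.0471, 0.0409]
tool_rot: [-0.0, -0.035, 0.999, -0.002]
wrist_force: [-5.1, -6.3, 18.5]
grip_width: 0.0001
grip_force: 9.3
```

Request:
step_arm(commands=[{"gripper": -1,"x": 0,"y": 0.002,"z": 0,"ax": 0,"ay": 0,"az": 0},{"gripper": -1,"x": 0,"y": 0.001,"z": 0,"ax": 0,"ay": 0,"az": 0},{"gripper": -1,"x": 0,"y": 0,"z": 0,"ax": 0,"ay": 0,"az": 0}])

```text
t: 7.55
eef_pos: [0.5623, 0.0474, 0.0409]
tool_rot: [-0.0, -0.034, 0.999, -0.003]
wrist_force: [-5.6, -11.3, 19.1]
grip_width: -0.0002
grip_force: 9.3
```

Run:
```python
from h import *
g=grab('side'); f=grab('wrist')
cv2.imwrite('pics/s5.png',np.hstack([cv2.resize(g['img'][190:330,210:390],(400,311)),cv2.resize(f['img'],(400,311))])[:,:,::-1])
```

```text
(no output)
```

View pics/s5.png

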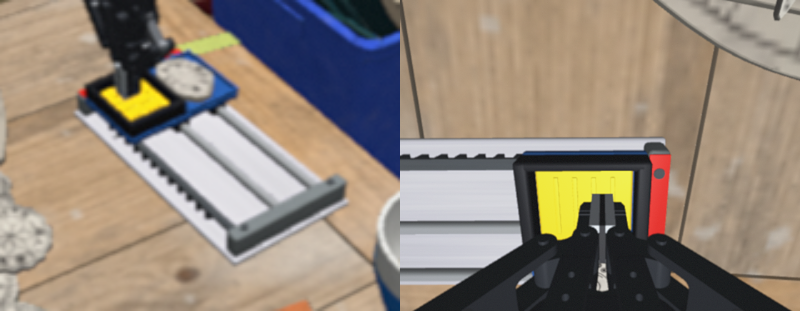

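The carriage is against the red stop, pushed at 11 N with no more travel. Now I lift straight up.

Request:
step_arm(commands=[{"gripper": -1,"x": 0,"y": 0,"z": -0.004,"ax": 0,"ay": 0,"az": 0},{"gripper": -1,"x": 0,"y": 0,"z": -0.006,"ax": 0,"ay": 0,"az": 0},{"gripper": -1,"x": 0,"y": 0,"z": -0.012,"ax": 0,"ay": 0,"az": 0},{"gripper": -1,"x": 0,"y": 0,"z": -0.03,"ax": 0,"ay": 0,"az": 0},{"gripper": -1,"x": 0,"y": 0,"z": -0.04,"ax": 0,"ay": 0,"az": 0}])

```text
t: 8.28
eef_pos: [0.5606, 0.0539, 0.1313]
tool_rot: [-0.002, -0.036, 0.999, 0.0]
wrist_force: [0.3, -0.1, 0.5]
grip_width: 0.0005
grip_force: 0.0
```

Request:
step_arm(commands=[{"gripper": -1,"x": 0,"y": -0.03,"z": -0.05,"ax": 0,"ay": 0,"az": 0},{"gripper": -1,"x": 0.02,"y": -0.04,"z": -0.03,"ax": 0,"ay": 0,"az": 0},{"gripper": -1,"x": 0,"y": 0,"z": 0,"ax": 0,"ay": 0,"az": 0},{"gripper": -1,"x": 0,"y": 0,"z": 0,"ax": 0,"ay": 0,"az": 0}])

```text
t: 8.78
eef_pos: [0.5468, -0.0171, 0.2113]
tool_rot: [-0.0, -0.036, 0.999, 0.0]
wrist_force: [-0.7, 0.4, -0.5]
grip_width: 0.0001
grip_force: 0.0
```

Run:
```python
from h import *
s=ctrl.sense();print({k:np.round(s[k],4) for k in('t','eef_pos','wrist_force','qd')})
g=grab('side'); f=grab('wrist')
for n,q in(('side',g),('wrist',f),('scene',grab('scene'))):
    m=cv2.morphologyEx(cv2.inRange(cv2.cvtColor(q['img'],cv2.COLOR_RGB2HSV),(20,120,90),(35,255,255)),cv2.MORPH_CLOSE,np.ones((5,5)))
    for c in cv2.findContours(m,0,2)[0]:
        if cv2.contourArea(c)>150:
            r=cv2.minAreaRect(np.array([onz(q,*p,.05)[:2] for p in c[:,0]],np.float32)*1000);print(n,np.round(r[0],1),np.round(r[1],1))
cv2.imwrite('pics/s6.png',np.hstack([cv2.resize(g['img'][120:400,150:510],(400,311)),cv2.resize(f['img'],(400,311))])[:,:,::-1])
```

```text
{'t': np.float64(8.775), 'eef_pos': array([ 0.5468, -0.0171,  0.2113]), 'wrist_force': array([-0.7449,  0.3721, -0.478 ]), 'qd': array([-0.0192,  0.0216, -0.0143,  0.0048, -0.0006, -0.0023, -0.0014])}
side [564.1  36.3] [56.2 67.1]
wrist [562.7  36.1] [52.6 61.8]
scene [561.4  36. ] [54.1 64.2]
```

View pics/s6.png

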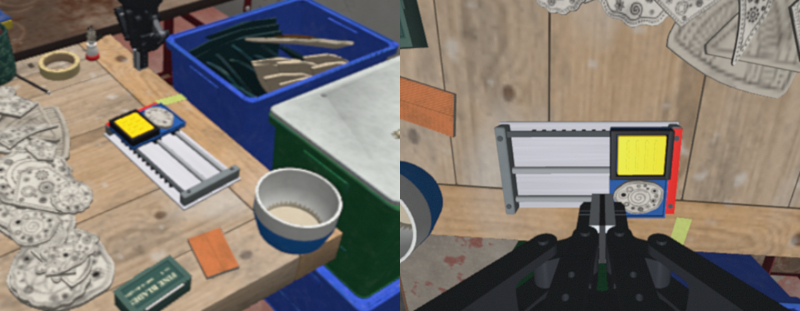

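The carriage sits against the red stop with the button centre near (0.563, 0.036). At the assumed 50 mm height the button measures 52.6 x 61.8 mm in the wrist view, as it should when up. The plaque is in its nest and the bystanders look undisturbed, so I'm handing in.

```bash
python3 -c "
from plant import ctrl
print(ctrl.job_done())"
```

```text
the job is handed in; nothing more can be done
None
```

The job is handed in at about 9 s of the 38 s. The carriage is against the red end stop and, going by the camera images, the button is up again, the plaque is in its nest, the bystanders look undisturbed and the arm is clear. The hand-in gave no verdict.

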